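# Slide the clipboard out over the riser's edge for the patient

## Robot

A 6-joint arm with a two-finger parallel gripper is mounted at the origin on the work surface. World frame = base frame: x ahead of the robot, y to its left, z up, the work surface at z = 0. Lengths are in mm, angles in degrees, forces in N, time in s.
With the tool pointing down it reaches from about 350 to 875 mm from the base axis. Payload 15.5 kg.
Tool frame: the origin (TCP) lies at the very end of the fingers, on their centre line; the grasp point (between the pads) lies 19 mm behind it; z points along the fingers, y is the direction in which the jaws open and shut (so a half turn about z gives the same grasp; the last joint's range is limited). The gripper opens to 85 mm and grips with 20 to 120 N. Pads are 22 mm wide; open, the fingers measure 114 mm over their backs; the gripper's body (76 mm by 85 mm) begins 54 mm behind the grasp point. The pads swing forward as they close: fully open they stand 13 mm farther back than shut.
Start: joints at [68.211, 28.281, 77.091, -0, 74.628, -5.472], TCP at [175.599, 599.826, 231.277] pointing down, gripper open.
Joint ranges: [-166.48, 166.48], [-47.26, 123.95], [12.59, 153.08], [-70.14, 250.14], [6.76, 159.57], [-176.63, 176.63]. Speed limits (degrees/s): [108.29, 108.29, 147.25, 172.46, 172.46, 172.46].

## Interface

Orientations are given as a 3x3 rotation matrix whose columns are the frame's x, y, z axes.
In Python, from bench import arm gives the robot as it stands.
- The arm moves only by the tool step_arm, never from a script. Its argument "motion" is a list of rows, each a list of 4 numbers: the shift along the world's x, y, z in mm, then the turn about the world's z in degrees. In form: [[dx, dy, dz, twist], ...]. A call has 1 to 12 rows; each row is the pose to reach, as a shift and turn from the pose commanded when the call began; what a row does not reach only later rows make up. A row lasts 1/8 s, in which the tool goes at most 62.5 mm and 10.7 degrees, less where a joint would pass 70% of its speed; a pose out of reach is approached as far as the arm can. A call with a gripper value outside its range is refused whole. "jaw" is the opening, from 0 (shut) to 1 (fully open), set as the call begins (left out, the last holds). The fingers move at their own pace and stop on an object; "newtons" is the grip in N (left out, the last holds). Time passes only in rows, so rows that repeat a pose let the fingers close. It gives the time, the measured TCP pose, the force and the opening at its end, in the units of the state.
- arm.state(): the state, without advancing time (a new reading comes with each control period).
- arm.get_image(name): name is "scene" or "top"; returns the picture (420x560x3 uint8, red, green, blue); there is no depth.
- arm.camera_params(name): a dict with "mtx" (3x3 intrinsics, pixels), "k1" (the pictures are not rectified: a ray, as slopes to the right and down, at radius r is drawn at 1 + k1 r^2 times it, then the intrinsics apply), "rvec" (rotation vector, rad) and "tvec" (3), from world to camera coordinates, as OpenCV has them. Camera axes: x right, y down, z forward; pixel columns grow to the right and rows downward; lengths in mm; the calibration is good to about 2 mm. A picture is of the moment at which its call begins. camera_params takes no time and is no camera call.
- arm.job_done(): hands the job in, once; it reports no verdict.
The state is a dict: "time": time; "joints": joint angles; "qvel": joint speeds; "effort": joint torques, N m; "tool_pos": TCP position; "tcp_rot": TCP orientation; "wrist_force": force on the tool from outside, world axes, zero at the start; "torque": the same for the moment, N m; "gripper_width": finger opening in mm.
Only numpy, scipy, OpenCV 4.12 (cv2) and the standard library are available. Lean on these libraries where they do the work, as an engineer would, in place of code of your own. Each camera call takes 0.05 s, during which the arm holds its last target.

## Task

Push the clipboard across the wooden desk riser towards the patient's side, away from the robot, until its front edge sticks out 40 mm beyond the riser's far edge, square with that edge, so that the patient can take it from below. Only push it gently with the fingers: do not pinch it or lift it, keep it lying flat on the riser, and leave the other things on the riser and the desk where they are.

Things in the scene. Friction and masses are not known exactly. Their poses are not given: they have to be found in the camera images.
- riser: fixed brown wooden desk riser, a low platform 280 mm deep (its x) by 440 mm wide (its y), flat top 60 mm above the desk. Origin on the desk under its centre; x points to its far edge, the long edge on the patient's side away from the robot, y along that edge, z up. It can stand turned by up to about 15 degrees either way.
- riser_far_edge (a point): middle of the riser's far upper edge (140 mm along the riser's x from its centre, 60 mm above the desk); axes as the riser's, x pointing outward over the drop
- clipboard: loose grey clipboard with a white sheet, flat on the riser, about 0.25 kg: 125 mm deep (its x) by 180 mm wide (its y), 5 mm thick. Origin: centre of its underside; x towards its front edge (long side without clip). Starts wholly on the riser, turned up to 17 degrees to it, bare top behind it. Slides with friction, stops when not pushed, turns if pushed off centre.
- clipboard_clip (a point): middle of the upright back face of the clipboard's steel clip, a fixed bar 120 mm long (along y, centred) and 16 mm deep on the long side nearest the robot; its back is flush with the board's rear edge, 62.5 mm behind the origin, its top 18 mm above the riser. This point lies 10 mm above the riser.
- clipboard_front (a point): middle of the clipboard's front edge, at the underside, 62.5 mm along the clipboard's x from its origin
- pill_box: bystander: white plastic pill box with a grey band, 75 x 42 x 30 mm, standing on the riser to one side of the clipboard; origin at the centre of its underside
- stamp: bystander: hand stamp with a black foot 50 x 36 mm and a wooden knob, 68 mm high, on the riser on the other side of the clipboard; origin at the centre of its underside
- gel_bottle: bystander: clear bottle with a white pump, 64 mm across, 175 mm high, on the desk beside the riser's left (+y) end; origin at the centre of its underside
- pen_pot: bystander: white ceramic pot with pens, 76 mm across, 150 mm high with the pens, on the desk beside the riser's right (-y) end; origin at the centre of its underside

How it is judged (in metres and radians):
At the end, for the whole second after the job is handed in: The middle of the clipboard's front edge is 40 mm (within 8) beyond the riser's far edge, the board square with it within 0.1 rad, flat and still on the riser and within its width; pill box, stamp, bottle and pen pot within 15 mm of their starts (x of clipboard_front in the frame of riser_far_edge between 0.032 and 0.048 m and angle between the x axis of clipboard and the x axis of riser, either way round below 0.1 rad and z of clipboard in the frame of riser_far_edge between -0.003 and 0.003 m and y of clipboard in the frame of riser between -0.13 and 0.13 m and angle between clipboard's own z axis and vertical below 0.04 rad and linear speed of clipboard below 0.01 m/s and distance of each of pill_box, stamp, gel_bottle, pen_pot from where it was at the start of the episode below 0.015 m); the robot touches nothing.
It fails at once if the clipboard is lifted off the riser or falls from it (z of clipboard in the frame of riser_far_edge above 0.006 m or z of clipboard in the frame of riser_far_edge below -0.01 m or angle between clipboard's own z axis and vertical above 0.12 rad).
It fails at once if the clipboard is pinched or pushed hard (over 30 N from the fingers) (contact force between the fingers and clipboard above 30 N).
It fails at once if a bystander is shoved or knocked over (distance of any of pill_box, stamp, gel_bottle, pen_pot from where it was at the start of the episode above 0.03 m or angle between any of pill_box, stamp, gel_bottle, pen_pot's own z axis and vertical above 0.5 rad).
It also fails if it takes over 42 s, if anything falls off the work surface, if the arm or the gripper's body presses on something with over 40 N, if the wrist force passes 120 N, or if a joint passes its speed limit or range.

## Working session

There is one attempt and no reset: what is moved stays moved. The work goes in short steps, Python scripts to look and compute and a tool call to move; the robot and the scene stay as the last step left them, time stands still between calls to the robot, and variables do not carry over. Pictures are saved under pics/ and viewed, and the job is handed in when it is done.

Besides the shell and the picture viewer there is one more tool, called after "Call:" by a JSON object that holds its "method" and its "body", one argument or row to a line. step_arm: Moves the arm, as the interface text tells. Its arguments: {"type":"object","properties":{"motion":{"type":"array","items":{"type":"array","items":{"type":"number"}}},"jaw":{"type":"number"},"newtons":{"type":"number"}},"required":["motion"]}

```bash
mkdir -p pics; cat > h.py <<'E'
import numpy as np, cv2
from bench import arm
def snap(n,f):
    im=arm.get_image(n); cv2.imwrite(f,im[:,:,::-1]); return im
def ray(n,uv):
    p=arm.camera_params(n); K=np.array(p["mtx"],float); uv=np.array(uv,float).reshape(-1,2)
    d=np.array([p["k1"],0,0,0,0],float)
    xy=cv2.undistortPoints(uv.reshape(-1,1,2),K,d).reshape(-1,2)
    R=cv2.Rodrigues(np.array(p["rvec"],float))[0]; t=np.array(p["tvec"],float).ravel()
    D=np.c_[xy,np.ones(len(xy))]@R; return -R.T@t,D
def onz(n,uv,z):
    C,D=ray(n,uv); s=(z-C[2])/D[:,2]; return C+D*s[:,None]
def proj(n,P):
    p=arm.camera_params(n)
    return cv2.projectPoints(np.array(P,float).reshape(-1,1,3),np.array(p["rvec"],float),np.array(p["tvec"],float),np.array(p["mtx"],float),np.array([p["k1"],0,0,0,0],float))[0].reshape(-1,2)
E
python3 - <<'E'
from h import *
snap("top","pics/t0.png");snap("scene","pics/s0.png")
print(arm.state()); print(arm.camera_params("top"))
E
```

```text
{'time': 0.1, 'joints': array([ 6.82110104e+01,  2.83105782e+01,  7.71222900e+01, -2.50216675e-03,
        7.46288851e+01, -5.47016679e+00]), 'qvel': array([ 0.04551329, -0.14703724, -0.08182879,  0.06832232, -0.0207163 ,
        0.01426031]), 'effort': array([ 1.34322585e-03, -8.83592105e+01, -3.84559679e+01, -1.96197871e-04,
        5.26689328e-03,  1.91286193e-05]), 'tool_pos': array([175.49035357, 599.52871887, 230.77561331]), 'tcp_rot': array([[-9.59716283e-01,  2.80970684e-01, -3.60967166e-04],
       [ 2.80970909e-01,  9.59715747e-01, -1.01642866e-03],
       [ 6.08392168e-05, -1.07690441e-03, -9.99999418e-01]]), 'wrist_force': array([ 0.49285074,  0.07829495, -0.27885923]), 'torque': array([-0.00967165, -0.0060093 ,  0.01482991]), 'gripper_width': 85.30134120293168}
{'mtx': array([[509.87126477,   0.        , 285.66917521],
       [  0.        , 509.87126477, 210.61854272],
       [  0.        ,   0.        ,   1.        ]]), 'k1': -0.17580739996849634, 'rvec': array([ 2.20373564, -2.16160425,  0.12245251]), 'tvec': array([   3.00917007,  585.07169508, 1112.41506437])}
```

View pics/t0.png

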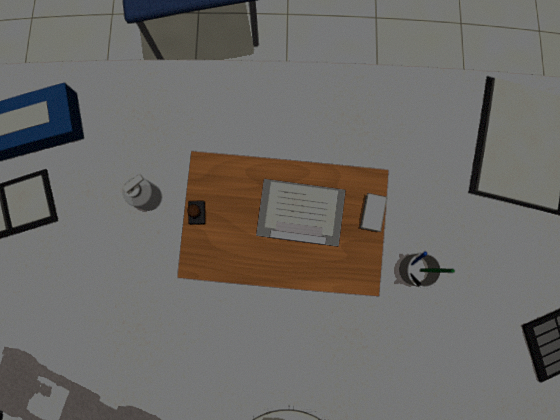

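View pics/s0.png

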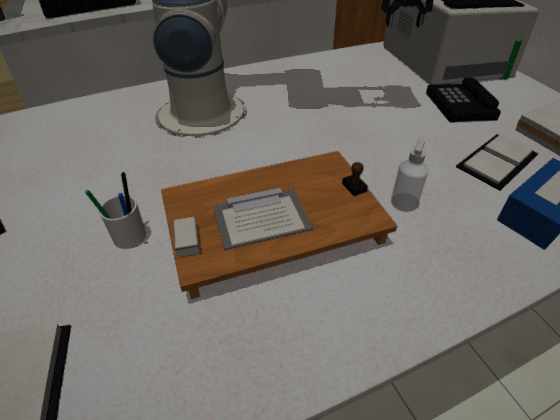

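The top view shows the riser with corners near (191,152), (389,170), (380,296) and (178,278). The clipboard is at about (301,212) with its clip towards the robot. The stamp is on the left at (197,212) and the pill box is close by on the right at (373,212). I'll zoom in for the corners.

```bash
python3 - <<'E'
from h import *
im=cv2.imread("pics/t0.png")
c=im[140:305,170:400]
c=cv2.convertScaleAbs(c,alpha=1.7)
cv2.imwrite("pics/z0.png",cv2.resize(c[25:120,75:225],None,fx=5.3,fy=5.3,interpolation=cv2.INTER_CUBIC))
# riser mask
hsv=cv2.cvtColor(im,cv2.COLOR_BGR2HSV)
m=((hsv[...,1]>90)&(hsv[...,0]<25)).astype(np.uint8)*255
m[:, :170]=0;m[:,395:]=0;m[:140]=0;m[305:]=0
cs,_=cv2.findContours(m,0,2); k=max(cs,key=cv2.contourArea)
print(cv2.minAreaRect(k)); 
q=cv2.approxPolyDP(cv2.convexHull(k),6,True).reshape(-1,2);print(q)
P=onz("top",q,60);print(P.round(1))
for i in range(len(P)):print(np.linalg.norm(P[i]-P[(i+1)%len(P)]).round(1), np.degrees(np.arctan2(*(P[(i+1)%len(P)]-P[i])[[1,0]])).round(2))
E
```

```text
((283.5734558105469, 223.4603271484375), (201.9884033203125, 127.75077056884766), 5.31454610824585)
[[191 152]
 [387 170]
 [378 295]
 [178 277]]
[[ 707.4  226.    60. ]
 [ 676.7 -207.8   60. ]
 [ 402.2 -188.7   60. ]
 [ 433.2  244.7   60. ]]
434.8 -94.05
275.2 176.02
434.5 85.9
274.8 -3.91
```

View pics/z0.png

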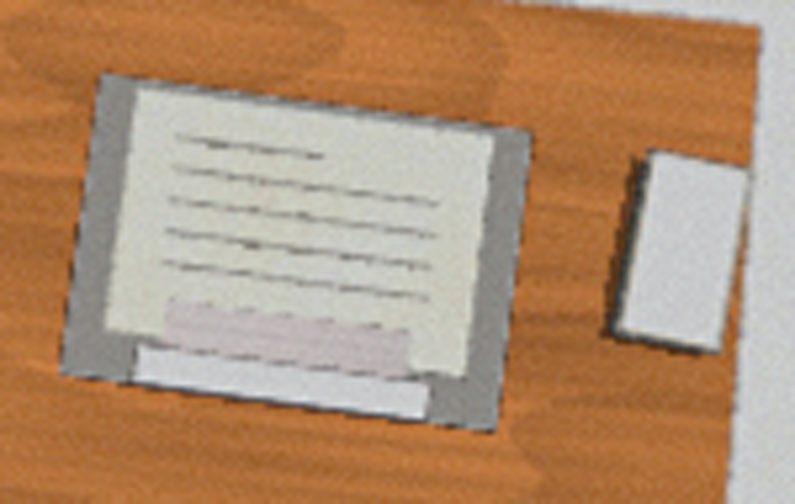

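```bash
cat >> h.py <<'E'
from scipy.optimize import least_squares
from scipy.ndimage import map_coordinates
def rect(p,L,W,z):
    x,y,a=p; c,s=np.cos(a),np.sin(a)
    q=np.array([[L/2,W/2],[L/2,-W/2],[-L/2,-W/2],[-L/2,W/2]])
    return np.c_[q@np.array([[c,s],[-s,c]])+[x,y],np.full(4,z)]
def refine(img,p,L,W,z,n="top",r=4,sides=(0,1,2,3),trim=0.06,it=4,skip=()):
    """fit pose of a known rectangle to strongest colour edges near its outline"""
    g=cv2.GaussianBlur(img.astype(np.float32),(3,3),0)
    for _ in range(it):
        Q=rect(p,L,W,z); pts=[];nr=[];sd=[]
        for i in sides:
            A,B=Q[i],Q[(i+1)%4]; nv=(A+B)/2-Q.mean(0); nv/=np.linalg.norm(nv)
            for f in np.linspace(trim,1-trim,50):
                if any(i==k and a<f<b for k,a,b in skip): continue
                pts.append(A+(B-A)*f); nr.append(nv); sd.append(i)
        pts=np.array(pts);nr=np.array(nr); u=proj(n,pts); d=proj(n,pts+nr)-u; s=np.linalg.norm(d,axis=1); d/=s[:,None]
        t=np.arange(-r,r+.01,.25)
        smp=u[:,None,:]+t[None,:,None]*d[:,None,:]
        V=np.stack([map_coordinates(g[...,c],[smp[...,1],smp[...,0]],order=1) for c in range(3)],-1)
        G=np.linalg.norm(np.gradient(V,axis=1),axis=-1)
        k=G.argmax(1); off=[]
        for j,kk in enumerate(k):
            a,b=max(kk-4,0),min(kk+5,len(t)); w=G[j,a:b]; off.append((w*t[a:b]).sum()/w.sum())
        off=np.array(off)/s  # mm along normal
        sd=np.array(sd)
        obs=pts+nr*off[:,None]
        hl=np.array([L/2,W/2,L/2,W/2])[sd]
        def res(q):
            c,sn=np.cos(q[2]),np.sin(q[2]); dx=obs[:,:2]-q[:2]
            lx=dx@[c,sn]; ly=dx@[-sn,c]
            loc=np.choose(sd,[lx,-ly,-lx,ly]); return loc-hl
        o=least_squares(res,p,loss="soft_l1",f_scale=0.7,x_scale=[1,1,.01]); p=o.x
    rs=res(p); return p,{int(i):(round(float(np.median(rs[sd==i])),2),round(float(rs[sd==i].std()),2)) for i in sides}
E
python3 - <<'E'
from h import *
im=cv2.imread("pics/t0.png")
z=np.array([[102,75],[531,131],[495,431],[62,375]])
uv=np.array([245,165])+(z+.5)/5.3-.5
P=onz("top",uv,65);print(P.round(1))
for i in range(4):print(np.linalg.norm(P[i]-P[(i+1)%4]).round(1))
b=P.mean(0); f=(P[0]+P[1]-P[2]-P[3])
p0=[b[0],b[1],np.arctan2(f[1],f[0])]
pr,e=refine(im,np.array([555,18.5,-.069]),280,440,60);print("riser",pr,np.degrees(pr[2]),e)
pc,e=refine(im,np.array(p0),125,180,65,sides=(0,1,3));print("clip",pc,np.degrees(pc[2]),e, p0)
pc,e=refine(im,np.array(p0),125,180,65,skip=((2,.1,.9),));print("clip4",pc,np.degrees(pc[2]),e)
c,s=np.cos(pr[2]),np.sin(pr[2]); d=pc[:2]-pr[:2]
print("clip in riser",d@[c,s],d@[-s,c],np.degrees(pc[2]-pr[2]))
zb=np.array([[650,150],[748,168],[718,353],[614,333]]);B=onz("top",np.array([245,165])+(zb+.5)/5.3-.5,90);print("pill",B.round(1),[np.linalg.norm(B[i]-B[(i+1)%4]).round(1) for i in range(4)])
print("stamp",onz("top",[[189,201],[205,201],[206,224],[188,224]],64))
print("pill in riser", [((b[:2]-pr[:2])@[c,s],(b[:2]-pr[:2])@[-s,c]) for b in B])
E
```

```text
[[ 650.    63.7   65. ]
 [ 630.6 -113.    65. ]
 [ 507.2  -99.3   65. ]
 [ 526.7   77.2   65. ]]
177.8
124.2
177.5
124.0
riser [ 5.55281993e+02  1.84140195e+01 -7.38706237e-02] -4.232474965618613 {0: (-0.25, 0.52), 1: (-0.9, 2.02), 2: (-0.25, 0.49), 3: (-0.57, 0.35)}
clip [ 5.75796953e+02 -1.71555333e+01 -1.14298393e-01] -6.5488155194531705 {0: (0.04, 1.16), 1: (-0.35, 0.34), 3: (-0.41, 0.34)} [np.float64(578.6181372519375), np.float64(-17.842979466755587), np.float64(-0.10988095625531699)]
clip4 [ 5.75922386e+02 -1.71673878e+01 -1.15061623e-01] -6.592545372079715 {0: (0.02, 1.12), 1: (-0.34, 0.36), 2: (-3.16, 0.5), 3: (-0.41, 0.33)}
clip in riser 23.210133310447507 -33.96103760459432 -2.3600704064611016
pill [[ 620.5 -158.    90. ]
 [ 614.2 -198.1   90. ]
 [ 539.2 -185.9   90. ]
 [ 546.5 -143.7   90. ]] [np.float64(40.6), np.float64(76.0), np.float64(42.9), np.float64(75.5)]
stamp [[598.18894426 225.32321601  64.        ]
 [598.8688835  190.33673754  64.        ]
 [548.95367524 186.52229611  64.        ]
 [548.11696527 225.71722476  64.        ]]
pill in riser [(np.float64(78.10938526795934), np.float64(-171.1206422022162)), (np.float64(74.68921223330082), np.float64(-211.60518312107715)), (np.float64(-0.9762582607705302), np.float64(-204.96393212028093)), (np.float64(3.175007705953622), np.float64(-162.30610001411085))]
```

Call:
{"method": "step_arm", "body": {
  "motion": [
    [15,-30,0,1],
    [40,-80,0,2],
    [67,-136,0,3],
    [96,-194,0,4],
    [125,-252,0,5],
    [154,-310,0,6],
    [183,-368,0,8],
    [212,-426,0,9],
    [241,-484,0,10],
    [268,-540,0,11],
    [290,-586,0,12],
    [302,-610,0,12.1]
  ],
  "jaw": 0.8
}}

```text
time: 1.6
tool_pos: [478.5, -13.1, 231.1]
tcp_rot: [[-0.997, 0.076, 0.0], [0.076, 0.997, -0.0], [-0.0, -0.0, -1.0]]
wrist_force: [0.7, 0.1, 0.2]
gripper_width: 68.0
```

Call:
{"method": "step_arm", "body": {
  "motion": [
    [0,0,-20,0],
    [0,0,-50,0],
    [0,0,-80,0],
    [0,0,-110,0],
    [0,0,-130,0],
    [0,0,-142,0],
    [0,0,-148,0],
    [0,0,-148,0]
  ]
}}

```text
time: 2.6
tool_pos: [477.7, -10.2, 83.4]
tcp_rot: [[-0.997, 0.074, -0.0], [0.074, 0.997, -0.0], [0.0, -0.0, -1.0]]
wrist_force: [-0.2, -0.4, 0.5]
gripper_width: 68.5
```

```bash
python3 - <<'E'
from h import *
t=snap("top","pics/t1.png");s=snap("scene","pics/s1.png")
st=arm.state();print(st['time'],st['tool_pos'],st['tcp_rot'],st['gripper_width'],st['wrist_force'])
a=cv2.resize(cv2.imread("pics/s1.png")[80:300,130:420],None,fx=2.7,fy=2.7,interpolation=cv2.INTER_CUBIC);cv2.imwrite("pics/s1z.png",cv2.convertScaleAbs(a,alpha=1.4))
print(proj("scene",[st['tool_pos'],st['tool_pos']*[1,1,0]+[0,0,60]]))
E
```

```text
2.7 [477.92737465 -10.19625227  83.79028242] [[-9.97292074e-01  7.35380242e-02  8.23410349e-04]
 [ 7.35379542e-02  9.97292413e-01 -1.14974812e-04]
 [-8.29635914e-04 -5.41115560e-05 -9.99999654e-01]] 68.10387346702873 [ 0.35758186 -0.12100764 -0.18143855]
[[247.16323657 178.99173715]
 [247.84649183 187.24768241]]
```

View pics/s1z.png

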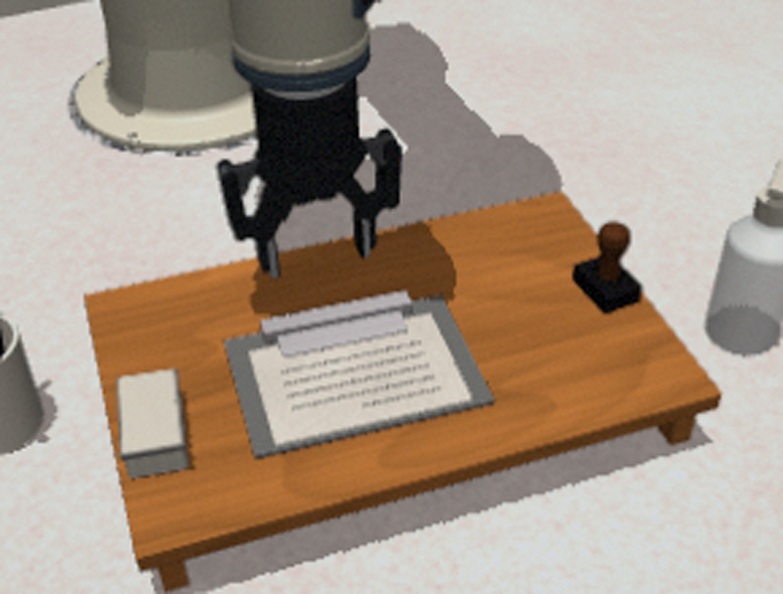

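View pics/t1.png

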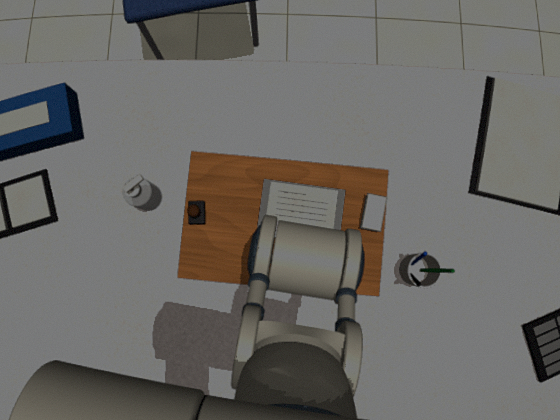

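The top view shows the scene is unchanged, with the gripper behind the clip. In the scene view the fingertips are at zoomed pixels (272,275) and (365,253), so they sit within a few mm of the TCP height. I'll lower to about 62 mm and come up close behind the clip.

Call:
{"method": "step_arm", "body": {
  "motion": [
    [0,0,-8,0],
    [0,0,-15,0],
    [0,0,-19,0],
    [0,0,-21,0],
    [3,0,-21,0],
    [8,-0.6,-21,0],
    [13,-1,-21,0],
    [16,-1.2,-21,0],
    [18,-1.3,-21,0],
    [18,-1.3,-21,0]
  ]
}}

```text
time: 3.95
tool_pos: [495.6, -11.5, 62.2]
tcp_rot: [[-0.997, 0.074, -0.0], [0.074, 0.997, 0.0], [0.0, 0.0, -1.0]]
wrist_force: [-0.7, 0.4, -0.2]
gripper_width: 68.3
```

```bash
python3 - <<'E'
from h import *
s=snap("scene","pics/s2.png")
st=arm.state();print(st['time'],st['tool_pos'],st['gripper_width'],st['wrist_force'])
a=cv2.resize(cv2.imread("pics/s2.png")[130:260,160:330],None,fx=4.6,fy=4.6,interpolation=cv2.INTER_CUBIC);cv2.imwrite("pics/s2z.png",cv2.convertScaleAbs(a,alpha=1.6))
E
```

```text
4.0 [495.52143327 -11.46475253  62.25093102] 68.59673318935175 [-0.29254987  0.32097752 -0.2752624 ]
```

View pics/s2z.png

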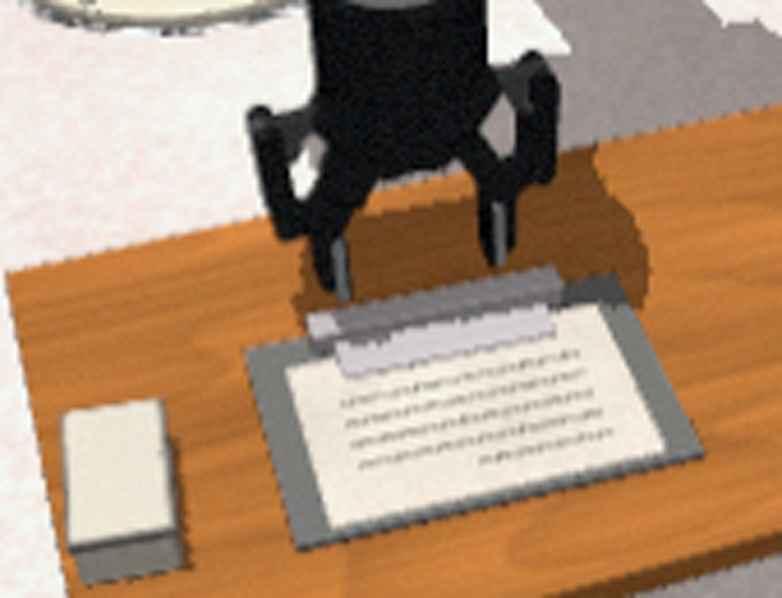

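The fingers stand just behind the clip, with tips below its top edge and centred within a few mm. I'll advance slowly.

Call:
{"method": "step_arm", "body": {
  "motion": [
    [1.5,-0.1,0,0],
    [3,-0.2,0,0],
    [4.5,-0.3,0,0],
    [6,-0.4,0,0],
    [7.5,-0.5,0,0],
    [9,-0.7,0,0],
    [10.5,-0.8,0,0],
    [12,-0.9,0,0],
    [13.5,-1.0,0,0],
    [15,-1.1,0,0],
    [16.5,-1.2,0,0],
    [18,-1.3,0,0]
  ]
}}

```text
time: 5.5
tool_pos: [513.7, -12.8, 62.3]
tcp_rot: [[-0.997, 0.074, 0.0], [0.074, 0.997, -0.0], [-0.0, -0.0, -1.0]]
wrist_force: [-0.8, -0.7, 0.3]
gripper_width: 68.4
```

```bash
python3 - <<'E'
from h import *
s=snap("scene","pics/s3.png")
st=arm.state();print(st['time'],st['tool_pos'],st['gripper_width'],st['wrist_force'])
a=cv2.resize(cv2.imread("pics/s3.png")[130:260,160:330],None,fx=4.6,fy=4.6,interpolation=cv2.INTER_CUBIC);cv2.imwrite("pics/s3z.png",cv2.convertScaleAbs(a,alpha=1.6))
E
```

```text
5.55 [513.91324152 -12.81337504  62.28554282] 67.98100963830751 [-0.92350985 -0.09646663 -0.38344735]
```

View pics/s3z.png

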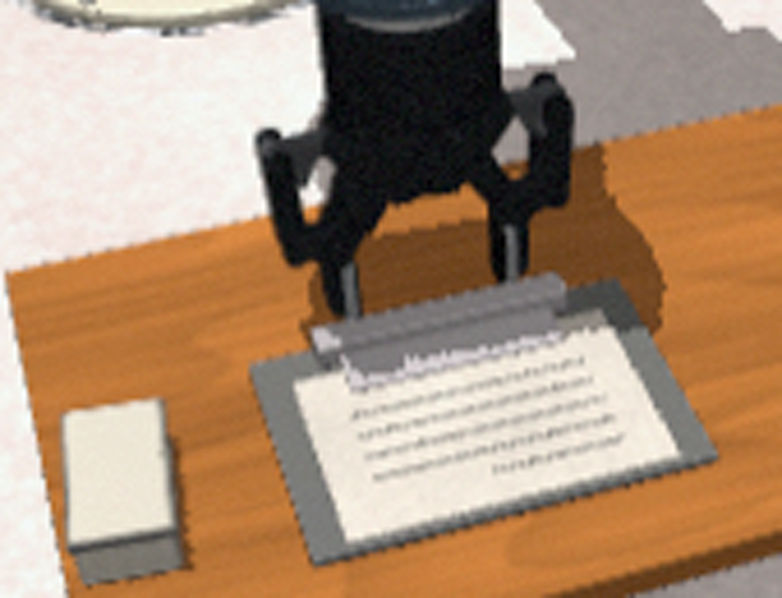

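The board has moved about 8 mm with both fingers in contact and a force under 1 N. I'll continue for 66 mm, stopping short so I can measure.

Call:
{"method": "step_arm", "body": {
  "motion": [
    [3,-0.2,0,0],
    [6,-0.4,0,0],
    [9,-0.7,0,0],
    [12,-0.9,0,0],
    [15,-1.1,0,0],
    [18,-1.3,0,0],
    [21,-1.5,0,0],
    [24,-1.8,0,0],
    [27,-2,0,0],
    [30,-2.2,0,0],
    [32,-2.4,0,0],
    [33,-2.4,0,0]
  ]
}}

```text
time: 7.05
tool_pos: [546.7, -15.2, 62.3]
tcp_rot: [[-0.997, 0.074, -0.0], [0.074, 0.997, -0.0], [0.0, -0.0, -1.0]]
wrist_force: [-1.1, 0.9, 0.7]
gripper_width: 68.1
```

Call:
{"method": "step_arm", "body": {
  "motion": [
    [3,-0.2,0,0],
    [6,-0.4,0,0],
    [9,-0.7,0,0],
    [12,-0.9,0,0],
    [15,-1.1,0,0],
    [18,-1.3,0,0],
    [21,-1.5,0,0],
    [24,-1.8,0,0],
    [27,-2,0,0],
    [30,-2.2,0,0],
    [32,-2.4,0,0],
    [33,-2.4,0,0]
  ]
}}

```text
time: 8.55
tool_pos: [579.7, -17.6, 62.3]
tcp_rot: [[-0.997, 0.074, -0.0], [0.074, 0.997, 0.0], [0.0, 0.0, -1.0]]
wrist_force: [-1.3, 0.8, 0.6]
gripper_width: 68.3
```

```bash
python3 - <<'E'
from h import *
s=snap("scene","pics/s4.png");snap("top","pics/t4.png")
st=arm.state();print(st['time'],st['tool_pos'],st['gripper_width'],st['wrist_force'])
a=cv2.resize(cv2.imread("pics/s4.png")[130:300,160:400],None,fx=3.2,fy=3.2,interpolation=cv2.INTER_CUBIC);cv2.imwrite("pics/s4z.png",cv2.convertScaleAbs(a,alpha=1.6))
a=cv2.resize(cv2.imread("pics/t4.png")[125:220,245:395],None,fx=5.3,fy=5.3,interpolation=cv2.INTER_CUBIC);cv2.imwrite("pics/t4z.png",cv2.convertScaleAbs(a,alpha=1.7))
E
```

```text
8.65 [579.75972835 -17.59415764  62.29925401] 68.07908485731973 [-0.14846536  0.84709514  0.10841755]
```

View pics/s4z.png

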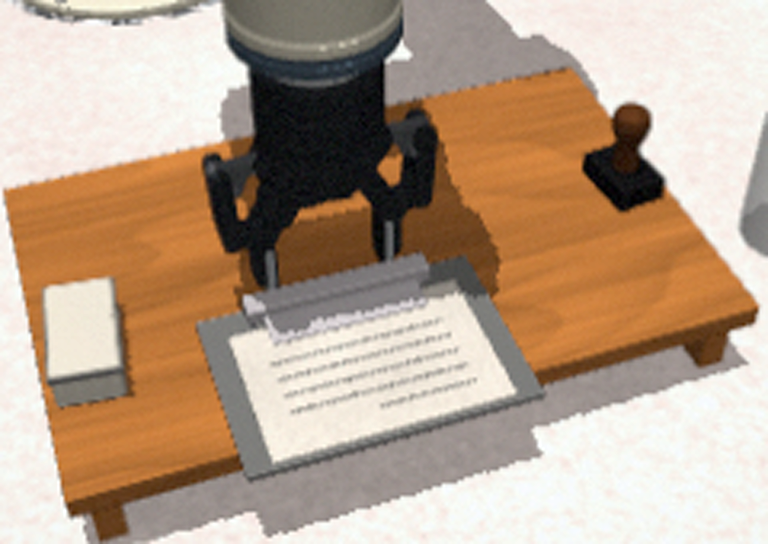

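View pics/t4z.png

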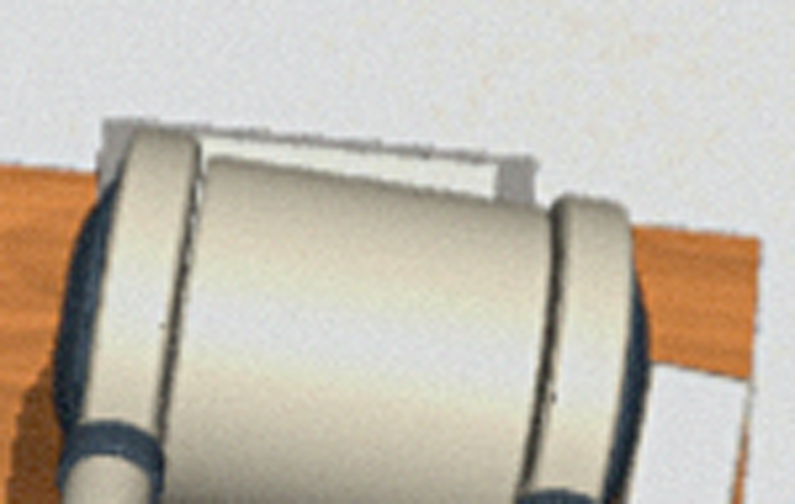

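The board sticks out squarely past the far edge. Its front corners in the zoomed top view are at (104,120) and (537,158).

```bash
python3 - <<'E'
from h import *
pr=np.array([555.28,18.41,-.07387]);c,s=np.cos(pr[2]),np.sin(pr[2])
# riser far edge in initial image: check manually too
uv=np.array([245,125])+(np.array([[104,120],[537,158]])+.5)/5.3-.5
P=onz("top",uv,65);print(P.round(1),np.linalg.norm(P[0]-P[1]))
d=P[:,:2]-pr[:2];print("front beyond edge",d@[c,s]-140,d@[-s,c])
# scene: front corners top z65
us=np.array([160,130])+(np.array([[250,472],[545,390]])+.5)/3.2-.5
P=onz("scene",us,65);d=P[:,:2]-pr[:2];print("scene",P.round(1),d@[c,s]-140,d@[-s,c],np.linalg.norm(P[0]-P[1]))
im=cv2.imread("pics/s4.png")
# riser far corners in scene
us=np.array([160,130])+(np.array([[68,508],[758,311]])+.5)/3.2-.5
P=onz("scene",us,60);d=P[:,:2]-pr[:2];print("riser far corners scene",d@[c,s]-140,d@[-s,c])
E
```

```text
[[ 719.8   64.5   65. ]
 [ 708.1 -115.2   65. ]] 180.09872473965305
front beyond edge [20.70474401 22.29926419] [  58.15617613 -121.93548986]
scene [[ 706.3 -112.8   65. ]
 [ 720.7   64.4   65. ]] [20.25912044 21.60583729] [-119.72526475   58.1195445 ] 177.84990812932483
riser far corners scene [6.86379359 5.00870011] [-219.31674463  214.39867864]
```

Both cameras put the front about 21 mm beyond the edge, and the measured front width is 180 mm as it should be. I'll advance another 18.5 mm.

Call:
{"method": "step_arm", "body": {
  "motion": [
    [2,-0.1,0,0],
    [4,-0.3,0,0],
    [6,-0.4,0,0],
    [8,-0.6,0,0],
    [10,-0.7,0,0],
    [12,-0.9,0,0],
    [14,-1.0,0,0],
    [15.5,-1.1,0,0],
    [17,-1.2,0,0],
    [18,-1.3,0,0],
    [18.5,-1.4,0,0],
    [18.5,-1.4,0,0]
  ]
}}

```text
time: 10.15
tool_pos: [598.2, -19.0, 62.3]
tcp_rot: [[-0.997, 0.074, 0.0], [0.074, 0.997, 0.0], [-0.0, 0.0, -1.0]]
wrist_force: [-0.5, 1.2, 0.1]
gripper_width: 68.6
```

Call:
{"method": "step_arm", "body": {
  "motion": [
    [-3,0.2,0,0],
    [-8,0.6,0,0],
    [-16,1.2,0,0],
    [-24,1.8,0,0],
    [-30,2.2,10,0],
    [-50,3,40,0],
    [-70,3,80,0],
    [-95,3,120,0],
    [-125,3,140,0],
    [-155,3,150,0],
    [-175,3,150,0],
    [-180,3,150,0]
  ]
}}

```text
time: 11.65
tool_pos: [417.1, -15.9, 213.0]
tcp_rot: [[-0.997, 0.074, 0.001], [0.074, 0.997, -0.0], [-0.001, -0.0, -1.0]]
wrist_force: [0.8, 0.1, -0.7]
gripper_width: 68.2
```

```bash
python3 - <<'E'
from h import *
s=snap("scene","pics/s5.png");snap("top","pics/t5.png")
st=arm.state();print(st['time'],st['tool_pos'],st['gripper_width'],st['wrist_force'])
a=cv2.resize(cv2.imread("pics/s5.png")[130:300,160:400],None,fx=3.2,fy=3.2,interpolation=cv2.INTER_CUBIC);cv2.imwrite("pics/s5z.png",cv2.convertScaleAbs(a,alpha=1.6))
a=cv2.resize(cv2.imread("pics/t5.png")[125:220,245:395],None,fx=5.3,fy=5.3,interpolation=cv2.INTER_CUBIC);cv2.imwrite("pics/t5z.png",cv2.convertScaleAbs(a,alpha=1.7))
E
```

```text
11.75 [418.18873393 -16.00669988 212.64177973] 68.15052261762987 [ 1.44578674 -0.37088496 -0.20060239]
```

View pics/s5z.png

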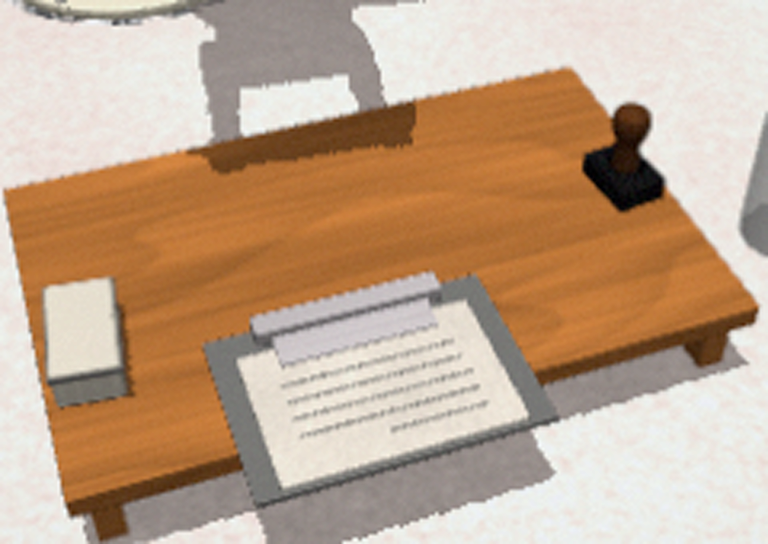

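View pics/t5z.png

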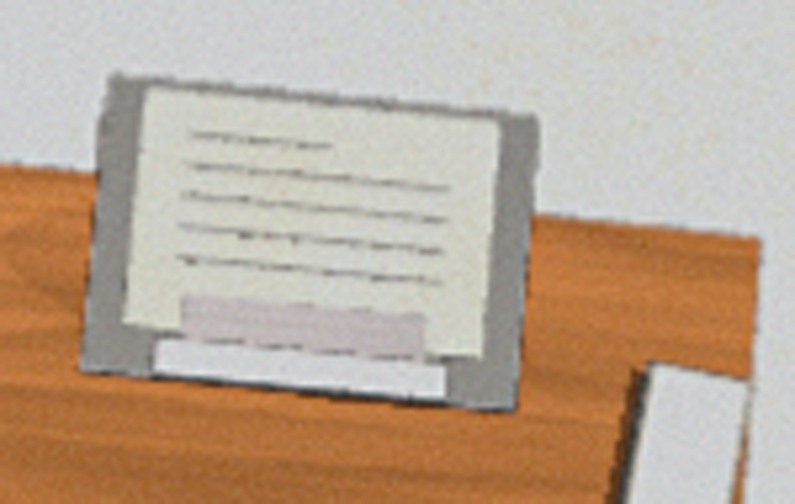

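The board lies square and the pill box and stamp look unmoved. In the zoomed top view the board corners are at (107,73), (541,115), (518,410) and (82,371), and the riser's far right corner is at (762,238).

```bash
python3 - <<'E'
from h import *
im=cv2.imread("pics/t5.png"); i0=cv2.imread("pics/t0.png")
pr,e=refine(im,np.array([555.3,18.4,-.0739]),280,440,60,skip=((0,.3,.85),));print("riser",pr,e)
c,s=np.cos(pr[2]),np.sin(pr[2])
uv=np.array([245,125])+(np.array([[107,73],[541,115],[518,410],[82,371]])+.5)/5.3-.5
P=onz("top",uv,65);print(P.round(1),[np.linalg.norm(P[i]-P[(i+1)%4]).round(1) for i in range(4)])
d=P[:,:2]-pr[:2];print("manual corners beyond",(d@[c,s]-140).round(1),(d@[-s,c]).round(1))
b=P.mean(0);f=P[0]+P[1]-P[2]-P[3];a=np.arctan2(f[1],f[0])
pc,e=refine(im,np.array([b[0],b[1],a]),125,180,65,r=1.6);print(pc,e)
d=pc[:2]-pr[:2];print("front",d@[c,s]+62.5-140,d@[-s,c],"rel ang",pc[2]-pr[2],a-pr[2])
us=np.array([160,130])+(np.array([[260,503],[558,417]])+.5)/3.2-.5
P=onz("scene",us,65);d=P[:,:2]-pr[:2];print("scene front",d@[c,s]-140)
# bystander patches shift
for n,(x,y,w,h) in dict(pill=(355,188,36,48),stamp=(182,195,28,34),bottle=(118,170,46,46),pot=(385,245,75,48)).items():
    A=cv2.cvtColor(i0[y:y+h,x:x+w],6).astype(np.float32);B=cv2.cvtColor(im[y:y+h,x:x+w],6).astype(np.float32)
    print(n,cv2.phaseCorrelate(A,B))
E
```

```text
riser [ 5.55749589e+02  1.82222708e+01 -7.11990989e-02] {0: (-0.89, 0.64), 1: (-0.82, 3.22), 2: (-0.54, 3.74), 3: (-0.47, 0.38)}
[[ 739.8   63.8   65. ]
 [ 726.4 -116.8   65. ]
 [ 602.8 -107.8   65. ]
 [ 615.1   71.1   65. ]] [np.float64(181.1), np.float64(124.0), np.float64(179.3), np.float64(124.9)]
manual corners beyond [ 40.3  39.8 -84.1 -84.6] [  58.5 -122.5 -122.4   57. ]
[ 6.71991684e+02 -2.17557021e+01 -7.32200215e-02] {0: (-0.45, 0.47), 1: (-0.02, 0.55), 2: (-1.2, 0.99), 3: (0.06, 0.87)}
front 41.291577854384684 -31.60734364890076 rel ang -0.002020922522261534 0.005704341971488863
scene front [41.22348763 42.25193361]
pill ((-0.04884524638464782, -0.07802882678679168), 0.9979692257388875)
stamp ((-0.057525999957640295, -0.06642272614236333), 0.9527019015064946)
bottle ((0.04648511437202174, -0.03586188341752461), 0.9197495883951584)
pot ((0.4793600491464787, 0.024909883328401605), 0.9607594301965502)
```

```bash
python3 -c "
from bench import arm
print(arm.job_done()); print(arm.state()['time'])"
```

```text
the job is handed in; nothing more can be done
None
the job is handed in; nothing more can be done
```

I pushed the clipboard along the riser with the backs of two spread fingers on its clip, then backed the arm away and handed the job in at about 12 s. The verdict wasn't reported, so these are my last measurements:

- **Overhang:** the front edge sticks out 40–42 mm beyond the far edge. The top camera gave 40.0 mm by hand-picked corners and 41.3 mm by the fitted outline. The scene camera gave about 41.7 mm. The target range is 32–48 mm.
- **Squareness:** the board is within about 0.006 rad of square, against a limit of 0.1 rad. The fit and the corner reading differ slightly, −0.002 against +0.006 rad.
- **Sideways position:** it is about 32 mm off the riser's centre line, well inside its width, and it looks flat.
- **Push force:** the wrist force read under 2 N after every move.
- **Other objects:** the pill box, stamp and bottle shifted less than 0.1 pixel between the first and last top pictures. The pen pot reading was 0.5 pixel (about 1 mm), which I put down to image noise because the arm never went near it.

One disagreement remains. In the scene camera picture, the riser's far corners came out 5–7 mm beyond where the top camera puts the edge. I think I picked the lower edge of the board's side there, and I relied on the top camera's fit of the riser.

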